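Fill the repair-kit tray

ROBOT

A 6-joint arm with a two-finger parallel gripper is mounted at the origin on a cart in front of the work surface, level with it; the furniture and walls round the work are solid. World frame = base frame: x ahead of the robot, y to its left, z up, the work surface at z = 0. Lengths are in m, angles in degrees, forces in N, time in s.
With the tool pointing down it reaches from about 0.4 to 0.825 m from the base axis. Payload 7 kg.
Tool frame: the origin (TCP) lies on the centre line of the jaws, within the pads' length; the fingertips stand r.tip_reach ahead of it and the grasp point (between the pads) is the TCP (r.tip_reach is the distance from the TCP to the fingertips, in m); z points along the fingers, y is the line along which they close (so a half turn about z gives the same grasp; the last joint's range is limited). The gripper opens to 88 mm and grips with 3 to 60 N. Pads are 19 mm wide; open, the fingers measure 130 mm over their backs; the gripper's body (78 mm by 193 mm) begins 47 mm behind the grasp point.
Start: joints at [86.293, 20.546, 0.682, 0, -70.136, -16.507], TCP at [0.233, 0.633, 0.246] pointing down, gripper open.
Joint ranges: [-176.03, 176.03], [-82.01, 121.73], [-58.28, 71.71], [-173.87, 95.51], [-174.79, -0.11], [-173.66, 173.66]. Speed limits (degrees/s): [136.94, 136.94, 172.46, 180, 180, 180].

INTERFACE

Orientations are given as [roll, pitch, yaw] about the fixed x, y, z axes, in that order (R = Rz(yaw) Ry(pitch) Rx(roll)).
In Python, from plant import sensors, cams, r gives the robot as it stands.
- The arm moves only by the tool drive_tool, never from a script. Its argument "rows" is a list of rows, each an object of numbers: "fingers": the gripper's target within -1 to 1 (fully open at 1, half-way at 0, shut at -1); "x", "y", "z": the shift along the tool's x, y, z in m; "spin": the turn about the tool's z in rad. A call has 1 to 10 rows; each row is the pose to reach, as a shift and turn from the pose commanded when the call began, along the tool's axes at that moment; what a row does not reach only later rows make up. A row lasts 1/8 s, in which the tool goes at most 62.5 mm and 10.7 degrees, less where a joint would pass 70% of its speed; a pose out of reach is approached as far as the arm can. A call with a gripper value outside its range is refused whole. The fingers move at their own pace and stop on an object; "newtons" is the grip in N (left out, the last holds). Time passes only in rows, so rows that repeat a pose let the fingers close. It gives the time, the measured TCP pose, the force, the opening and the grip force at its end, in the units of the state.
- sensors.get_state(): the state, without advancing time (a new reading comes with each control period).
- cams.capture(name): name is "side" or "top"; returns a dict with "pixels" (384x512x3 uint8, red, green, blue), "intrinsics" (3x3 intrinsics, pixels), "eye" and "orientation" of the camera in the world. Camera axes: x right, y up, looking along -z (the intrinsics and any distortion apply to the point x, -y, -z); pixel columns grow to the right and rows downward; lengths in m; the calibration is good to about 2 mm. A picture is of the moment at which its call begins. There is no depth.
- r.close_job(): hands the job in; it is judged then, once.
The state is a dict: "time_s": time; "joints": joint angles; "qd": joint speeds; "joint_torque": joint torques, N m; "tcp_pos": TCP position; "eef_rot": TCP orientation; "contact_force": force on the tool from outside, world axes, zero at the start; "moment": the same for the moment, N m; "gripper_width": finger opening in m; "gripper_force": force on a finger pad.
Only numpy, scipy, OpenCV 4.12 (cv2) and the standard library are available. Lean on these libraries where they do the work, as an engineer would, in place of code of your own. Each camera call takes 0.05 s, during which the arm holds its last target. There are 200 camera calls.

TASK

Fill the repair-kit tray: put the thick wire reel on the large round seat, the dropper bottle on the small round seat, the small relay on the short block seat and the bolt on the long narrow block seat, each set in the middle of its seat. Reel, bottle and relay stand upright, and relay and bolt sit lengthwise between the end stops of their seats, either way round. Leave the thin reel and the wide relay where they are.

Things in the scene. Friction and masses are not known exactly. Their poses are not given: they have to be found in the camera images.
- reel_c (a point): thick wire reel: a spool of silvery wire with round flanges, standing on a flange, 60 mm across and 36 mm tall, solid. Point: its centre, 18 mm above its foot; z up along its axis
- relay_c (a point): small relay: black box 22 x 28 mm, 38 mm tall, with a small tab on top, standing upright. Point: its centre, 18 mm above its foot; x along the 22 mm side, y along the 28 mm side, z up
- bottle_c (a point): small dropper bottle, standing, 96 mm tall with its needle cap; the round body is 37 mm across up to 60 mm above its foot. Point: on its axis, 45 mm above its foot; z up. (The similar bottle farther left, beyond the marker pen and over 0.5 m left of the robot's centre line, belongs to the bench and is not meant)
- bolt_c (a point): steel hexagon-head bolt lying on the bench, 62 mm long, shank 10 mm thick, head 18 mm across and 7 mm long. Point: mid-length, on the shank's axis, 7 mm above the surface it lies on; y along the bolt towards the head, z up
- thin_reel_c (a point): thin wire reel (look-alike, stays): like the thick reel but 56 mm across and only 22 mm tall. Point: its centre, 11 mm above its foot
- wide_relay_c (a point): wide relay (look-alike, stays): black box like the small relay and equally tall, but 25 x 53 mm seen from above. Point: its centre, 18 mm above its foot; y along the 53 mm side
- seat_reel (a point): seat for the thick reel: the large flat raised white disc, 62 mm across. On one of four grey inserts in the bays (2 x 2, pitch 92 mm, order varies) of a low 200 mm square tray fixed to the bench, rim 12 mm high. Seat top 18 mm above the bench, 10 mm above the insert. Point: centre of the seat's top; z up, x and y along the tray's sides
- seat_bottle (a point): seat for the bottle: the small flat raised white disc, 42 mm across. On one of four grey inserts in the bays (2 x 2, pitch 92 mm, order varies) of a low 200 mm square tray fixed to the bench, rim 12 mm high. Seat top 18 mm above the bench, 10 mm above the insert. Point: centre of the seat's top; z up, x and y along the tray's sides
- seat_relay (a point): seat for the small relay: the short raised white block, 30 mm wide (x), with a 6 mm high upstand at either end, 46 mm apart along y, sides open. On one of four grey inserts in the bays (2 x 2, pitch 92 mm, order varies) of a low 200 mm square tray fixed to the bench, rim 12 mm high. Seat top 18 mm above the bench, 10 mm above the insert. Point: centre of the seat's top; z up, x and y along the tray's sides, y lengthwise
- seat_bolt (a point): seat for the bolt: the long, narrow raised white block, 22 mm wide (x), with a 6 mm high upstand at either end, 79 mm apart along y, sides open. On one of four grey inserts in the bays (2 x 2, pitch 92 mm, order varies) of a low 200 mm square tray fixed to the bench, rim 12 mm high. Seat top 18 mm above the bench, 10 mm above the insert. Point: centre of the seat's top; z up, x and y along the tray's sides, y lengthwise
There are look-alikes about, which are no part of the job. Of the things that look like the part that bears reel_c, the middle-sized one is meant.

How it is judged (in metres and radians):
At the end, for the whole second after the job is handed in: Reel, bottle, small relay upright within 10 mm, bolt within 12 mm, of their own seats' centres; relay and bolt within 0.3 rad of the seat's length; all at rest on the seats (height within 5 mm, tilt under 0.2 rad); thin reel and wide relay upright within 30 mm of where they stood (horizontal distance between reel_c and seat_reel below 0.01 m and z of reel_c in the frame of seat_reel between 0.013 and 0.023 m and angle between each of reel_c, relay_c, bottle_c's own z axis and vertical below 0.2 rad and linear speed of each of reel, relay, bottle, bolt below 0.02 m/s and angular speed of each of reel, relay, bottle, bolt below 0.2 rad/s and horizontal distance between relay_c and seat_relay below 0.01 m and z of relay_c in the frame of seat_relay between 0.013 and 0.023 m and horizontal distance between bottle_c and seat_bottle below 0.01 m and z of bottle_c in the frame of seat_bottle between 0.04 and 0.05 m and horizontal distance between bolt_c and seat_bolt below 0.012 m and z of bolt_c in the frame of seat_bolt between 0.002 and 0.012 m and angle between bolt_c's own y axis and vertical between 1.37 and 1.77 rad and angle between the y axis of relay_c and the y axis of seat_relay, either way round below 0.3 rad and angle between the y axis of bolt_c and the y axis of seat_bolt, either way round below 0.3 rad and distance of each of thin_reel_c, wide_relay_c from where it was at the start of the episode below 0.03 m and angle between each of thin_reel_c, wide_relay_c's own z axis and vertical below 0.3 rad); the robot touches nothing.
It fails at once if the thin reel is moved more than 30 mm from where it stood (distance of thin_reel_c from where it was at the start of the episode above 0.03 m).
It fails at once if the wide relay is moved more than 30 mm from where it stood (distance of wide_relay_c from where it was at the start of the episode above 0.03 m).
It also fails if it takes over 112 s, if anything falls off the work surface, if the arm or the gripper's body presses on something with over 40 N, if the wrist force passes 120 N, or if a joint passes its speed limit or range.

## Working session

There is one attempt and no reset: what is moved stays moved. The work goes in short steps, Python scripts to look and compute and a tool call to move; the robot and the scene stay as the last step left them, time stands still between calls to the robot, and variables do not carry over. Pictures are saved under pics/ and viewed, at most 14 in all, crops included, and the job is handed in when it is done.

Besides the shell and the picture viewer there is one more tool, called after "Call:" as name([rows], argument=value, ...), one row to a line, values as JSON. drive_tool: Moves the arm, as the interface text tells. Its arguments: {"type":"object","properties":{"rows":{"type":"array"},"newtons":{"type":"number"}},"required":["rows"]}

```bash
ls; mkdir -p pics; python3 - <<'E'
from plant import sensors, cams, r
import cv2, pickle
s=sensors.get_state(); print(s, r.tip_reach)
for n in("side","top"):
    c=cams.capture(n); pickle.dump(c,open(f"pics/{n}0.pkl","wb")); print(n,c["intrinsics"],c["eye"],c["orientation"],[k for k in c])
    cv2.imwrite(f"pics/{n}0.png",cv2.resize(c["pixels"][:,:,::-1],(800,600),interpolation=cv2.INTER_CUBIC))
E
```

```text
pics
{'time_s': 0.0, 'joints': array([ 8.62919654e+01,  2.05921437e+01,  6.33387982e-01, -1.87905655e-02,
       -7.01354097e+01, -1.65071965e+01]), 'qd': array([ 0.04757305, -0.07924861,  0.07934229,  0.03487264,  0.04459062,
       -0.09686946]), 'joint_torque': array([ 2.96361559e-04, -5.82723570e+01,  2.93050611e+01,  6.99729413e+00,
        7.00452380e-03, -1.61287462e-04]), 'tcp_pos': array([0.23311374, 0.63298382, 0.24461591]), 'eef_rot': array([ 1.79904696e+02, -9.82199453e-03, -2.02216225e+01]), 'contact_force': array([ 0.20285699, -0.10348312,  0.39909302]), 'moment': array([ 0.00941866, -0.02944078, -0.01538083]), 'gripper_force': 0.0, 'gripper_width': 0.08758374091806309} 0.019
side [[445.15654418   0.         255.68744775]
 [  0.         445.15654418 188.25274821]
 [  0.           0.           1.        ]] [-0.03566099 -0.90003435  0.81821231] [ 59.86226374   0.54443392 -26.14195572] ['pixels', 'intrinsics', 'eye', 'orientation']
top [[468.91798785   0.         252.64806258]
 [  0.         468.91798785 186.35085329]
 [  0.           0.           1.        ]] [0.37238514 0.27715345 1.25261985] [  8.80264162  -1.45775239 -90.82967157] ['pixels', 'intrinsics', 'eye', 'orientation']
```

View pictures.

View pics/top0.png

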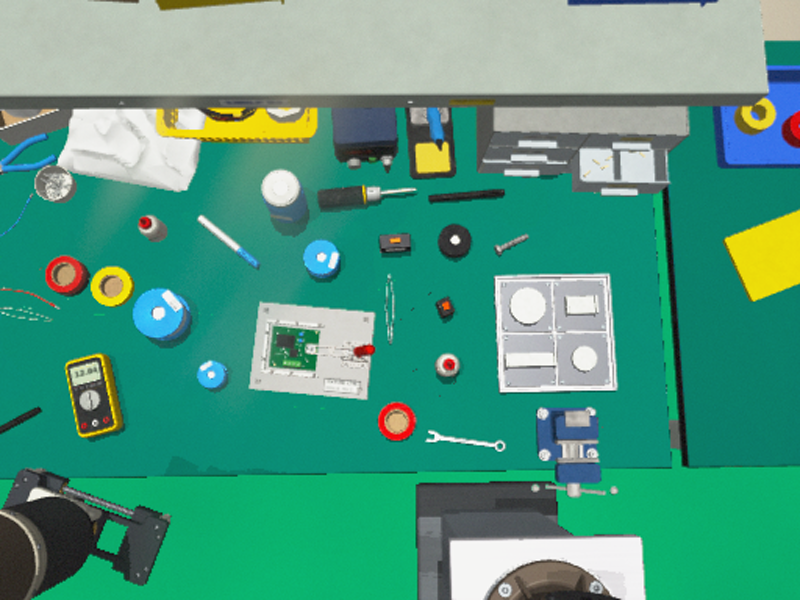

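View pics/side0.png

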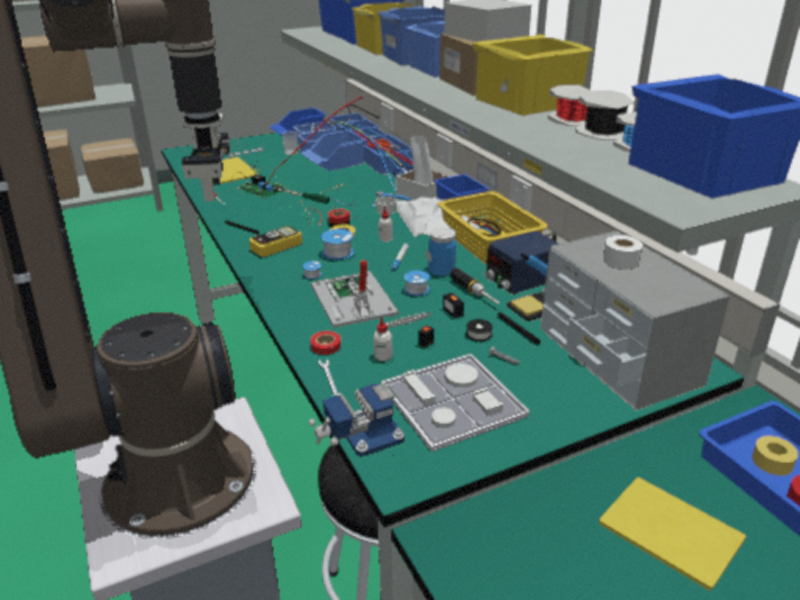

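```bash
cat > h.py <<'E'
import numpy as np, cv2, pickle
from scipy.spatial.transform import Rotation as Ro
def load(n): return pickle.load(open(f"pics/{n}.pkl","rb"))
def ray(c,p):
    K=np.array(c["intrinsics"]); u,v=p
    d=np.array([(u-K[0,2])/K[0,0],-(v-K[1,2])/K[1,1],-1.])
    return np.array(c["eye"]),Ro.from_euler("xyz",c["orientation"],degrees=True).apply(d)
def plane(c,p,z):
    e,d=ray(c,p); return e+d*(z-e[2])/d[2]
def tri(c1,p1,c2,p2):
    e1,d1=ray(c1,p1); e2,d2=ray(c2,p2)
    d1/=np.linalg.norm(d1); d2/=np.linalg.norm(d2)
    t=np.linalg.lstsq(np.c_[d1,-d2],e2-e1,rcond=None)[0]
    a=e1+d1*t[0]; b=e2+d2*t[1]; return (a+b)/2,np.linalg.norm(a-b)
def proj(c,X):
    K=np.array(c["intrinsics"]); q=Ro.from_euler("xyz",c["orientation"],degrees=True).inv().apply(np.array(X)-c["eye"])
    return K[0,2]-K[0,0]*q[0]/q[2], K[1,2]+K[1,1]*q[1]/q[2]
def comps(c,roi,lo=40):
    x0,y0,x1,y1=roi; im=c["pixels"][y0:y1,x0:x1]; h=cv2.cvtColor(im,cv2.COLOR_RGB2HSV)
    m=(~((h[...,0]>68)&(h[...,0]<92)&(h[...,1]>110))).astype(np.uint8)
    n,l,st,ce=cv2.connectedComponentsWithStats(m)
    out=[]
    for i in range(1,n):
        if st[i,4]<lo: continue
        pts=np.argwhere(l==i)[:,::-1].astype(np.float32)+[x0,y0]
        out.append((ce[i]+[x0,y0],st[i,:4]+[x0,y0,0,0],st[i,4],cv2.minAreaRect(pts.astype(np.float32))))
    return out
E
python3 - <<'E'
from h import *
np.set_printoptions(precision=1,suppress=True)
t,s=load("top0"),load("side0")
for n,c,roi in(("top",t,(185,140,400,255)),("side",s,(180,165,345,295))):
    x0,y0,x1,y1=roi
    k=3.7 if n=="top" else 4.6
    cv2.imwrite(f"pics/{n}crop.png",cv2.resize(c["pixels"][y0:y1,x0:x1,::-1],None,fx=k,fy=k,interpolation=cv2.INTER_CUBIC))
    for ce,bb,a,mr in comps(c,roi):
        P=plane(c,ce,0.01)*1000
        print(n,ce,bb,a,np.round(mr[1],1),round(mr[2],1),"world mm",P)
E
```

```text
top [290.5 153.8] [281 144  20  21] 341 [20. 19.] 90.0 world mm [652.7 138.7  10. ]
top [252.2 155.2] [243 150  20  12] 214 [11. 19.] 90.0 world mm [650.  242.6  10. ]
top [326.4 155.6] [317 150  21  13] 90 [ 5.8 22.3] 67.6 world mm [646.9  40.7  10. ]
top [205.5 165. ] [194 153  24  25] 472 [24. 23.] 90.0 world mm [623.9 368.9  10. ]
top [354.7 212.6] [316 175  79  77] 5712 [76.4 76.4] 87.6 world mm [490.4 -29.3  10. ]
top [284.5 196.5] [279 190  12  13] 103 [11.4  9.5] 71.6 world mm [536.  157.9  10. ]
top [213.5 224.7] [185 195  55  60] 2647 [54. 59.] 0.0 world mm [462.8 347.8  10. ]
top [248.8 210.3] [246 198   6  22] 40 [21.3  3.7] 83.3 world mm [500.  253.9  10. ]
top [186.9 221.9] [185 215   7  14] 56 [ 6. 13.] 0.0 world mm [471.1 417.9  10. ]
top [285.8 233.3] [278 226  16  15] 194 [14. 15.] 90.0 world mm [437.7 156.8  10. ]
side [229.4 194.2] [193 166  83  66] 1900 [83.4 46.5] 39.7 world mm [469.7 358.1  10. ]
side [282.8 178.1] [258 165  62  30] 672 [62.4 26.5] 5.3 world mm [695.4 375.1  10. ]
side [327.8 174.3] [306 165  39  24] 678 [23. 38.] 90.0 world mm [862.1 323.1  10. ]
side [289.6 194.7] [284 188  12  15] 141 [14. 11.] 90.0 world mm [657.1 257.9  10. ]
side [336.4 195.7] [325 187  20  19] 257 [18. 19.] 90.0 world mm [799.7 177.9  10. ]
side [331.8 209.6] [319 200  26  20] 89 [30.8  3.1] 35.5 world mm [734.2 110.4  10. ]
side [306.4 210.8] [299 204  16  14] 186 [13. 15.] 90.0 world mm [655.  142.8  10. ]
side [272.4 214.4] [268 208   9  14] 100 [13.  8.] 90.0 world mm [544.2 174.5  10. ]
side [208.  218.7] [198 211  21  17] 289 [16. 20.] 90.0 world mm [346.7 247.2  10. ]
side [321.4 227.4] [313 221  19  13] 86 [20.1  5.7] 29.4 world mm [646.6  40.3  10. ]
side [268.3 260.6] [201 226 138  69] 5414 [ 64.7 137.6] 87.6 world mm [423.2 -28.6  10. ]
```

View pics/topcrop.png

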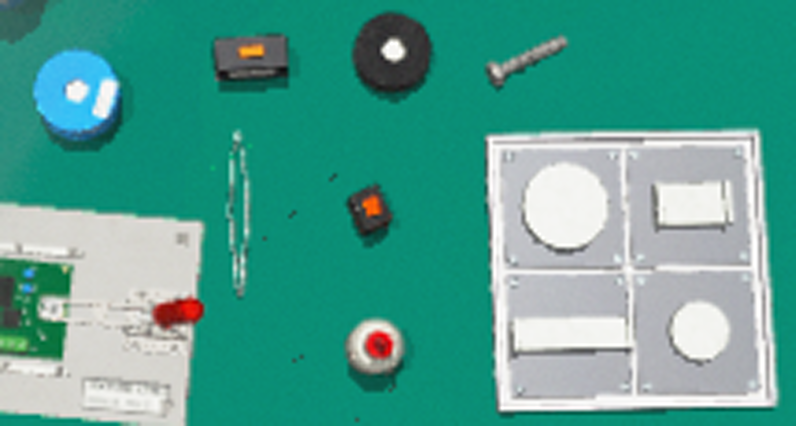

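View pics/sidecrop.png

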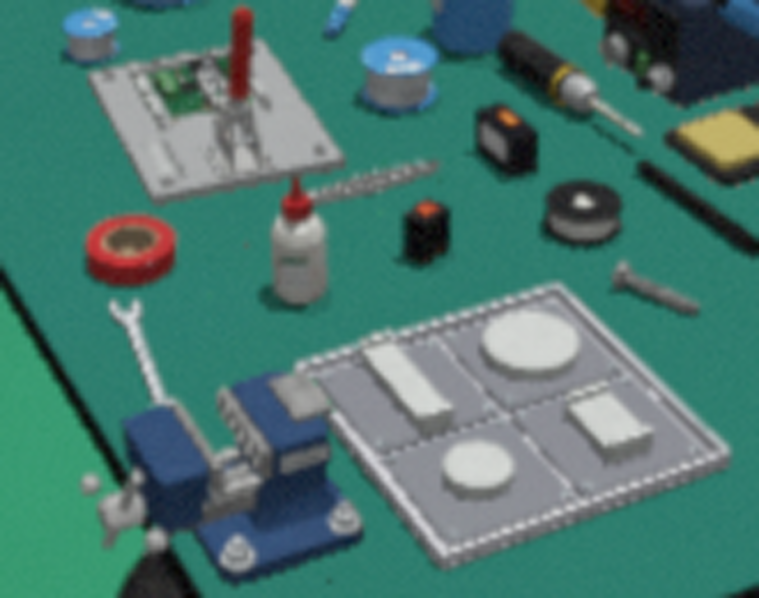

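Top view: there are three blue wire reels, in 512-px coordinates. They are big (103,201), middle (206,165) and small (135,240). There is also the black thin reel at (290,154), which stays. The middle one is about 24 px (60 mm) across and is the reel meant. The small relay is at (284,196) and the wide relay, which stays, is at (252,155). The bottle is at (286,233) and the bolt at (326,156). The seats are reel (338,196), relay (373,195), bolt (338,230) and bottle (374,229).

Next I confirm these in one enlarged crop and triangulate.

```bash
cat > m.py <<'E'
from h import *
np.set_printoptions(precision=1,suppress=True)
def blob(c,roi,f):
    x0,y0,x1,y1=roi; im=c["pixels"][y0:y1,x0:x1]; h=cv2.cvtColor(im,cv2.COLOR_RGB2HSV).astype(int)
    m=f(h[...,0],h[...,1],h[...,2]).astype(np.uint8)
    n,l,st,ce=cv2.connectedComponentsWithStats(m,connectivity=4)
    i=1+np.argmax(st[1:,4]); pts=(np.argwhere(l==i)[:,::-1]+[x0,y0]).astype(np.float32)
    return ce[i]+[x0,y0],st[i,:]+[x0,y0,0,0,0],pts
fg=lambda h,s,v:~((h>68)&(h<92)&(s>110))
white=lambda h,s,v:(v>205)&(s<40)
red=lambda h,s,v:((h<8)|(h>172))&(s>130)&(v>80)
blue=lambda h,s,v:(h>95)&(h<112)&(s>120)&(v>60)
orange=lambda h,s,v:(h>4)&(h<22)&(s>150)&(v>120)
E
python3 - <<'E'
from m import *
t,s=load("top0"),load("side0")
W={"reel":((190,148,222,182),(256,172,277,193),fg),"reel_blue":((190,148,222,182),(256,170,277,185),blue),
"relay":((274,186,296,208),(262,203,281,225),fg),"relay_tab":((274,186,296,208),(262,203,281,225),orange),
"cap":((276,223,298,244),(236,196,256,212),red),"thin":((278,140,304,168),(296,202,320,220),fg),"bolt":((312,146,342,166),(310,218,335,236),fg),
"bottle":((276,223,298,244),(236,196,254,233),fg),
"s_reel":((324,180,352,212),(283,230,310,248),white),"s_relay":((358,186,386,204),(302,247,324,266),white),
"s_bolt":((322,224,357,238),(257,237,281,260),white),"s_bottle":((362,218,386,242),(274,258,294,275),white)}
for k,(a,b,f) in W.items():
    ca,ba,pa=blob(t,a,f); cb,bb,pb=blob(s,b,f); X,e=tri(t,ca,s,cb)
    print(k,ca,ba,"|",cb,bb,"| X",X*1000,"err %.1f"%(e*1000))
    if k in("bolt","s_bolt","s_relay","relay"):
        for n,c,p in(("t",t,pa),("s",s,pb)):
            z={"bolt":.007,"s_bolt":.017,"s_relay":.017,"relay":.02}[k]
            q=np.array([plane(c,u,z)[:2]*1000 for u in p],np.float32); print("  ",n,cv2.minAreaRect(q),"pca",np.degrees(np.arctan2(*np.linalg.svd(q-q.mean(0),full_matrices=0)[2][0][::-1])),"ext", q[np.argmax(q[:,1])],q[np.argmin(q[:,1])])
tiles=[]
for c,x,y in((t,205,165),(t,285,197),(t,327,156),(s,267,182),(s,272,215),(s,322,228)):
    tiles.append(cv2.resize(c["pixels"][y-14:y+14,x-14:x+14,::-1],(264,264),interpolation=cv2.INTER_CUBIC))
cv2.imwrite("pics/zoom.png",np.vstack([np.hstack(tiles[:3]),np.hstack(tiles[3:])]))
# vise: tray corners
for p in((318,177),(390,176)): print(plane(t,p,.012)*1000)
ca,ba,pa=blob(t,(340,258,388,300),blue); q=np.array([plane(t,u,.0)[:2]*1000 for u in pa]);print("vise",q.min(0),q.max(0))
E
```

```text
reel [205.5 165. ] [194 153  24  25 472] | [266.7 180.4] [258 172  19  18 262] | X [622.3 367.7  21.9] err 1.8
reel_blue [204.5 165. ] [194 153  24  25 370] | [266.5 175.7] [259 173  17   8  78] | X [619.9 368.4  41.7] err 4.7
relay [284.5 196.5] [279 190  12  13 103] | [272.4 214.4] [268 208   9  14  99] | X [535.  158.8  22.2] err 1.4
   t ((534.6985473632812, 158.775390625), (30.36826515197754, 25.3763484954834), 17.8809757232666) pca -156.4094 ext [538.9 173.3] [530.5 144.2]
   s ((536.0618896484375, 162.37161254882812), (76.44589233398438, 26.223148345947266), 61.5986213684082) pca -118.84025 ext [551.1 197.4] [521.1 127.2]
relay_tab [285.1 195.2] [283 193   5   6  22] | [272.5 210. ] [271 209   4   3   8] | X [535.8 158.8  38.9] err 0.3
cap [287.1 232.9] [284 230   7   7  43] | [244.  208.7] [242 204   5   8  26] | X [435.8 159.4  72.7] err 0.7
thin [290.5 153.8] [281 144  20  21 341] | [306.4 210.8] [299 204  16  14 186] | X [652.2 138.9  13. ] err 0.4
bolt [326.4 155.6] [317 150  21  13  90] | [321.4 227.4] [313 221  19  13  86] | X [646.9  40.7   9.7] err 0.2
   t ((646.9497
[... 842 characters left out ...]
370117, 38.2375373840332), 0.8998377323150635) pca -88.451096 ext [548.9 -53.2] [544.6 -91.4]
s_bolt [340.  229.5] [324 224  33  14 270] | [267.9 247. ] [261 240  15  14  83] | X [444.9  14.7  20.8] err 0.7
   t ((443.9121398925781, 13.79322624206543), (84.88837432861328, 34.29655456542969), 87.83084869384766) pca 88.455284 ext [436.9  56.5] [438.4 -28.5]
   s ((447.0648498535156, 20.13689613342285), (69.26290893554688, 16.73807716369629), 89.14281463623047) pca -89.747116 ext [452.1  54.7] [452.1 -14.6]
s_bottle [373.9 228.8] [367 221  15  16 191] | [283.6 265.3] [278 262  13   8  84] | X [446.  -75.8  19.6] err 0.0
[587.7  66.2  12. ]
[ 588.5 -129.6   12. ]
vise [277.2 -97. ] [362.8   6.7]
```

View pics/zoom.png

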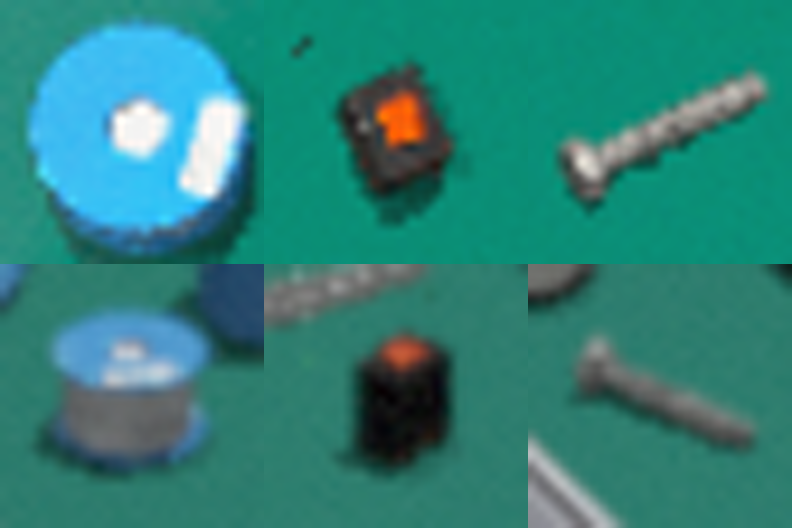

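The zoom shows the blue reel with silvery wire at top (205,165) and side (267,180); it measures about 60 mm across and is tall, so it is the thick one. The relay's long side lies about 27° from world x, and the bolt head points left.

Triangulated positions in mm:

| Thing | x | y |
|---|---|---|
| Reel | 622 | 368 |
| Relay | 535 | 159 |
| Bottle | 436 | 160 |
| Bolt | 648 | 38 |

The seats lie on a 92 mm grid centred at (491.5, -29.5), with z about 19. I go above the reel first.

Call:
drive_tool([
  {"x":0.457,"y":0.115,"z":0,"spin":-1.085,"fingers":1},
  {"x":0.457,"y":0.115,"z":0,"spin":-1.085,"fingers":1},
  {"x":0.457,"y":0.115,"z":0,"spin":-1.085,"fingers":1},
  {"x":0.457,"y":0.115,"z":0,"spin":-1.085,"fingers":1},
  {"x":0.457,"y":0.115,"z":0,"spin":-1.085,"fingers":1},
  {"x":0.457,"y":0.115,"z":0,"spin":-1.085,"fingers":1},
  {"x":0.457,"y":0.115,"z":0,"spin":-1.085,"fingers":1},
  {"x":0.457,"y":0.115,"z":0,"spin":-1.085,"fingers":1},
  {"x":0.457,"y":0.115,"z":0.05,"spin":-1.085,"fingers":1},
  {"x":0.457,"y":0.115,"z":0.1,"spin":-1.085,"fingers":1},
], newtons=20)

```text
time_s: 1.35
tcp_pos: [0.623, 0.3667, 0.1442]
eef_rot: [-180.0, -0.0, 41.9]
contact_force: [0.7, 1.2, -1.1]
gripper_width: 0.0874
gripper_force: 0.0
```

```bash
cat > go.py <<'E'
import sys; from h import *
from plant import sensors
def go(x,y,z,psi):
    s=sensors.get_state(); p=s["tcp_pos"]; R=Ro.from_euler("xyz",s["eef_rot"],degrees=True)
    d=R.inv().apply(np.array([x,y,z])-p); a=s["eef_rot"][2]
    dp=(psi-a+180)%360-180
    print("t",round(s["time_s"],2),"pos",p.round(4),"rot",s["eef_rot"].round(1),"j",s["joints"].round(0),"w",round(s["gripper_width"],4),"F",s["contact_force"].round(1))
    print("SHIFT",d.round(4),"spin",round(-np.radians(dp),3))
if __name__=="__main__": go(*map(float,sys.argv[1:5]))
E
python3 go.py .622 .3675 .022 42
python3 - <<'E'
from m import *
t,s=load("top0"),load("side0")
print("vise jaw",tri(t,(370,267.5),s,(245.2,250.4)))
for p in((307,110),(368,115),(365,122),(420,125)): print(p,plane(t,p,0)*1000,plane(t,p,.06)*1000)
print("red tool", tri(t,(233,224),s,(180+241/4.6,165+12/4.6)))
E
```

```text
t 1.35 pos [0.623  0.3667 0.1442] rot [-180.    -0.    41.9] j [ 46.  29.   0.  -0. -61.  86.] w 0.0874 F [ 0.7  1.2 -1.1]
SHIFT [-0.0002 -0.0012  0.1222] spin -0.003
vise jaw (array([ 0.3, -0. ,  0.1]), np.float64(0.00046193901456593084))
(307, 110) [779.3  88.1   0. ] [759.8  97.1  60. ]
(368, 115) [763.8 -82.1   0. ] [745.  -64.9  60. ]
(365, 122) [743.7 -72.6   0. ] [725.9 -55.9  60. ]
(420, 125) [ 734.  -226.4    0. ] [ 716.7 -202.3   60. ]
red tool (array([0.5, 0.3, 0.1]), np.float64(0.00442372107087725))
```

Call:
drive_tool([
  {"x":0,"y":-0.001,"z":0.06,"spin":0,"fingers":1},
  {"x":0,"y":-0.001,"z":0.09,"spin":0,"fingers":1},
  {"x":0,"y":-0.001,"z":0.11,"spin":0,"fingers":1},
  {"x":0,"y":-0.001,"z":0.122,"spin":0,"fingers":1},
  {"x":0,"y":-0.001,"z":0.122,"spin":0,"fingers":1},
  {"x":0,"y":-0.001,"z":0.122,"spin":0,"fingers":-1},
  {"x":0,"y":-0.001,"z":0.122,"spin":0,"fingers":-1},
  {"x":0,"y":-0.001,"z":0.122,"spin":0,"fingers":-1},
  {"x":0,"y":-0.001,"z":0.122,"spin":0,"fingers":-1},
  {"x":0,"y":-0.001,"z":0.122,"spin":0,"fingers":-1},
], newtons=20)

```text
time_s: 2.6
tcp_pos: [0.6219, 0.3686, 0.0243]
eef_rot: [180.0, -0.0, 42.0]
contact_force: [-1.6, -0.8, 5.1]
gripper_width: 0.0587
gripper_force: 20.0
```

```bash
python3 go.py .5375 .017 .14 42
python3 -c "
from m import *
np.set_printoptions(precision=3)
t,s=load('top0'),load('side0')
print('vise jaw',tri(t,(370,267.5),s,(245.2,250.4))[0]); print('red',tri(t,(233,224),s,(180+241/4.6,165+12/4.6))[0])"
```

```text
t 2.6 pos [0.6219 0.3686 0.0243] rot [180.  -0.  42.] j [ 46.  35.  -6.   0. -49.  86.] w 0.0587 F [-1.6 -0.8  5.1]
SHIFT [-0.2977  0.205  -0.116 ] spin -0.001
vise jaw [ 0.347 -0.043  0.083]
red [0.456 0.293 0.149]
```

Call:
drive_tool([
  {"x":0,"y":0,"z":-0.06,"spin":0,"fingers":-1},
  {"x":0,"y":0,"z":-0.116,"spin":0,"fingers":-1},
  {"x":-0.298,"y":0.205,"z":-0.116,"spin":0,"fingers":-1},
  {"x":-0.298,"y":0.205,"z":-0.116,"spin":0,"fingers":-1},
  {"x":-0.298,"y":0.205,"z":-0.116,"spin":0,"fingers":-1},
  {"x":-0.298,"y":0.205,"z":-0.116,"spin":0,"fingers":-1},
  {"x":-0.298,"y":0.205,"z":-0.116,"spin":0,"fingers":-1},
  {"x":-0.298,"y":0.205,"z":-0.116,"spin":0,"fingers":-1},
  {"x":-0.298,"y":0.205,"z":-0.116,"spin":0,"fingers":-1},
  {"x":-0.298,"y":0.205,"z":-0.116,"spin":0,"fingers":-1},
])

```text
time_s: 3.85
tcp_pos: [0.5372, 0.0165, 0.1395]
eef_rot: [-180.0, -0.0, 41.9]
contact_force: [0.5, 0.9, -2.1]
gripper_width: 0.0589
gripper_force: 20.0
```

```bash
python3 go.py .5375 .017 .0425 42
```

```text
t 3.85 pos [0.5372 0.0165 0.1395] rot [-180.    -0.    41.9] j [ 23.  13. -25.  -0. -52. 109.] w 0.0589 F [ 0.5  0.9 -2.1]
SHIFT [ 0.0006 -0.0002  0.097 ] spin -0.002
```

Call:
drive_tool([
  {"z":0.05,"fingers":-1},
  {"z":0.075,"fingers":-1},
  {"z":0.088,"fingers":-1},
  {"z":0.093,"fingers":-1},
  {"z":0.097,"fingers":-1},
  {"z":0.097,"fingers":-1},
  {"z":0.097,"fingers":-1},
])

```text
invalid input
```

Call:
drive_tool([
  {"x":0,"y":0,"z":0.05,"spin":0,"fingers":-1},
  {"x":0,"y":0,"z":0.075,"spin":0,"fingers":-1},
  {"x":0,"y":0,"z":0.088,"spin":0,"fingers":-1},
  {"x":0,"y":0,"z":0.093,"spin":0,"fingers":-1},
  {"x":0,"y":0,"z":0.097,"spin":0,"fingers":-1},
  {"x":0,"y":0,"z":0.097,"spin":0,"fingers":-1},
  {"x":0,"y":0,"z":0.097,"spin":0,"fingers":-1},
])

```text
time_s: 4.72
tcp_pos: [0.5375, 0.0168, 0.0432]
eef_rot: [180.0, -0.1, 42.0]
contact_force: [1.0, 0.1, -1.3]
gripper_width: 0.0591
gripper_force: 20.0
```

Call:
drive_tool([
  {"x":0,"y":0,"z":0.0015,"spin":0,"fingers":-1},
  {"x":0,"y":0,"z":0.0015,"spin":0,"fingers":-1},
  {"x":0,"y":0,"z":0.0015,"spin":0,"fingers":1},
  {"x":0,"y":0,"z":0.0015,"spin":0,"fingers":1},
  {"x":0,"y":0,"z":0.0015,"spin":0,"fingers":1},
  {"x":0,"y":0,"z":0.0015,"spin":0,"fingers":1},
  {"x":0,"y":0,"z":-0.04,"spin":0,"fingers":1},
  {"x":0,"y":0,"z":-0.09,"spin":0,"fingers":1},
  {"x":0,"y":0,"z":-0.09,"spin":0,"fingers":1},
])

```text
time_s: 5.85
tcp_pos: [0.5396, 0.0174, 0.1365]
eef_rot: [179.8, -0.4, 42.0]
contact_force: [0.7, 0.4, -0.6]
gripper_width: 0.088
gripper_force: 0.0
```

```bash
python3 go.py .6485 .038 .10 -64.3
```

```text
t 5.85 pos [0.5396 0.0174 0.1365] rot [179.8  -0.4  42. ] j [ 23.  13. -25.   0. -51. 109.] w 0.088 F [ 0.7  0.4 -0.6]
SHIFT [0.0945 0.0574 0.0373] spin 1.855
```

Call:
drive_tool([
  {"x":0.094,"y":0.057,"z":0,"spin":1.855,"fingers":1},
  {"x":0.094,"y":0.057,"z":0,"spin":1.855,"fingers":1},
  {"x":0.094,"y":0.057,"z":0,"spin":1.855,"fingers":1},
  {"x":0.094,"y":0.057,"z":0,"spin":1.855,"fingers":1},
  {"x":0.094,"y":0.057,"z":0,"spin":1.855,"fingers":1},
  {"x":0.094,"y":0.057,"z":0,"spin":1.855,"fingers":1},
  {"x":0.094,"y":0.057,"z":0,"spin":1.855,"fingers":1},
  {"x":0.094,"y":0.057,"z":0,"spin":1.855,"fingers":1},
  {"x":0.094,"y":0.057,"z":0,"spin":1.855,"fingers":1},
  {"x":0.094,"y":0.057,"z":0,"spin":1.855,"fingers":1},
])

```text
time_s: 7.1
tcp_pos: [0.6447, 0.037, 0.1314]
eef_rot: [179.9, 0.0, -64.7]
contact_force: [-0.7, -0.2, -0.2]
gripper_width: 0.0875
gripper_force: 0.0
```

```bash
python3 go.py .6485 .038 .022 -64.3; python3 - <<'E'
from plant import cams
import cv2,pickle
for n,(x,y) in(("top",(330,160)),("side",(315,228))):
    c=cams.capture(n); pickle.dump(c,open(f"pics/{n}1.pkl","wb"))
    globals()[n]=cv2.resize(c["pixels"][y-50:y+50,x-50:x+50,::-1],(400,400),interpolation=cv2.INTER_CUBIC)
cv2.imwrite("pics/v1.png",cv2.hconcat([top,side]))
E
```

```text
t 7.1 pos [0.6447 0.037  0.1314] rot [179.9   0.  -64.7] j [ 21.  23. -11.  -0. -56.   5.] w 0.0875 F [-0.7 -0.2 -0.2]
SHIFT [ 0.0008 -0.0041  0.1094] spin -0.007
```

View pics/v1.png

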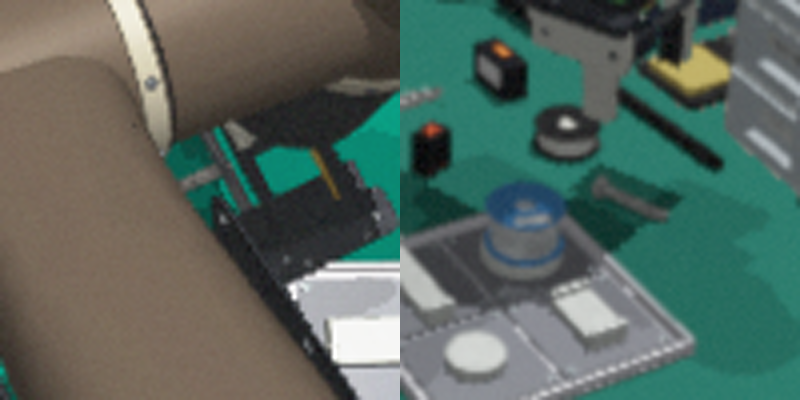

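The side view shows the reel standing on its seat and the bolt undisturbed at about (317,227). I narrow the jaws to clear the tray rim, then descend on the bolt.

Call:
drive_tool([
  {"x":0.001,"y":-0.004,"z":0,"spin":0,"fingers":-0.1},
  {"x":0.001,"y":-0.004,"z":0,"spin":0,"fingers":-0.1},
  {"x":0.001,"y":-0.004,"z":0,"spin":0,"fingers":-0.1},
  {"x":0.001,"y":-0.004,"z":0.03,"spin":0,"fingers":-0.1},
  {"x":0.001,"y":-0.004,"z":0.06,"spin":0,"fingers":-0.1},
  {"x":0.001,"y":-0.004,"z":0.09,"spin":0,"fingers":-0.1},
  {"x":0.001,"y":-0.004,"z":0.102,"spin":0,"fingers":-0.1},
  {"x":0.001,"y":-0.004,"z":0.109,"spin":0,"fingers":-0.1},
  {"x":0.001,"y":-0.004,"z":0.109,"spin":0,"fingers":-0.1},
])

```text
time_s: 8.32
tcp_pos: [0.6495, 0.038, 0.0239]
eef_rot: [-180.0, -0.0, -64.3]
contact_force: [-0.4, -0.0, 0.4]
gripper_width: 0.0394
gripper_force: 0.0
```

Call:
drive_tool([
  {"x":0,"y":0,"z":0,"spin":0,"fingers":-1},
  {"x":0,"y":0,"z":0,"spin":0,"fingers":-1},
  {"x":0,"y":0,"z":0,"spin":0,"fingers":-1},
  {"x":0,"y":0,"z":0,"spin":0,"fingers":-1},
  {"x":0,"y":0,"z":0,"spin":0,"fingers":-1},
], newtons=25)

```text
time_s: 8.95
tcp_pos: [0.6492, 0.0379, 0.0238]
eef_rot: [-180.0, -0.0, -64.3]
contact_force: [-0.1, -0.4, 2.2]
gripper_width: 0.009
gripper_force: 25.0
```

```bash
python3 go.py .4455 .016 .14 -90
```

```text
t 8.95 pos [0.6492 0.0379 0.0238] rot [-180.    -0.   -64.3] j [ 20.  30. -16.   0. -44.   5.] w 0.009 F [-0.1 -0.4  2.2]
SHIFT [-0.0685  0.1931 -0.1162] spin 0.448
```

Call:
drive_tool([
  {"x":0,"y":0,"z":-0.05,"spin":0,"fingers":-1},
  {"x":0,"y":0,"z":-0.11,"spin":0,"fingers":-1},
  {"x":-0.068,"y":0.193,"z":-0.116,"spin":0.448,"fingers":-1},
  {"x":-0.068,"y":0.193,"z":-0.116,"spin":0.448,"fingers":-1},
  {"x":-0.068,"y":0.193,"z":-0.116,"spin":0.448,"fingers":-1},
  {"x":-0.068,"y":0.193,"z":-0.116,"spin":0.448,"fingers":-1},
  {"x":-0.068,"y":0.193,"z":-0.116,"spin":0.448,"fingers":-1},
  {"x":-0.068,"y":0.193,"z":-0.116,"spin":0.448,"fingers":-1},
  {"x":-0.068,"y":0.193,"z":-0.116,"spin":0.448,"fingers":-1},
  {"x":-0.068,"y":0.193,"z":-0.116,"spin":0.448,"fingers":-1},
])

```text
time_s: 10.2
tcp_pos: [0.4462, 0.0157, 0.1391]
eef_rot: [180.0, -0.0, -90.0]
contact_force: [-0.2, 0.0, -1.0]
gripper_width: 0.0088
gripper_force: 25.0
```

```bash
python3 go.py .4455 .016 .0425 -90; python3 - <<'E'
from plant import cams
import cv2,pickle
for n,(x,y) in(("top",(345,215)),("side",(270,250))):
    c=cams.capture(n); pickle.dump(c,open(f"pics/{n}2.pkl","wb"))
    globals()[n]=cv2.resize(c["pixels"][y-45:y+45,x-45:x+45,::-1],(400,400),interpolation=cv2.INTER_CUBIC)
cv2.imwrite("pics/v2.png",cv2.hconcat([top,side]))
E
```

```text
t 10.2 pos [0.4462 0.0157 0.1391] rot [180.  -0. -90.] j [ 27.   5. -36.   0. -50. -27.] w 0.0088 F [-0.2  0.  -1. ]
SHIFT [-0.0004  0.0007  0.0966] spin -0.0
```

View pics/v2.png

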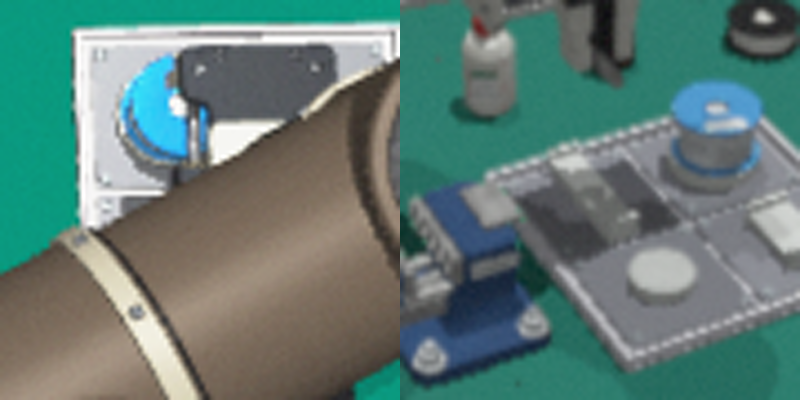

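The side view shows the bolt held level between the fingers above its seat, with the reel on its own seat. I lower it.

Call:
drive_tool([
  {"x":0,"y":0.001,"z":0.05,"spin":0,"fingers":-1},
  {"x":0,"y":0.001,"z":0.08,"spin":0,"fingers":-1},
  {"x":0,"y":0.001,"z":0.09,"spin":0,"fingers":-1},
  {"x":0,"y":0.001,"z":0.094,"spin":0,"fingers":-1},
  {"x":0,"y":0.001,"z":0.0965,"spin":0,"fingers":-1},
  {"x":0,"y":0.001,"z":0.0965,"spin":0,"fingers":-1},
  {"x":0,"y":0.001,"z":0.0965,"spin":0,"fingers":-1},
])

```text
time_s: 11.18
tcp_pos: [0.4452, 0.0158, 0.0437]
eef_rot: [-179.9, 0.0, -90.0]
contact_force: [-0.7, -0.5, -0.3]
gripper_width: 0.0089
gripper_force: 25.0
```

Call:
drive_tool([
  {"x":0,"y":0,"z":0.0015,"spin":0,"fingers":-1},
  {"x":0,"y":0,"z":0.0015,"spin":0,"fingers":-1},
  {"x":0,"y":0,"z":0.0015,"spin":0,"fingers":-0.5},
  {"x":0,"y":0,"z":0.0015,"spin":0,"fingers":-0.3},
  {"x":0,"y":0,"z":0.0015,"spin":0,"fingers":-0.3},
  {"x":0,"y":0,"z":0.0015,"spin":0,"fingers":-0.3},
  {"x":0,"y":0,"z":-0.02,"spin":0,"fingers":-0.3},
  {"x":0,"y":0,"z":-0.06,"spin":0,"fingers":-0.3},
  {"x":0,"y":0,"z":-0.11,"spin":0,"fingers":0},
  {"x":0,"y":0,"z":-0.11,"spin":0,"fingers":0},
])

```text
time_s: 12.42
tcp_pos: [0.447, 0.0165, 0.1568]
eef_rot: [-179.6, 0.2, -90.0]
contact_force: [-0.1, -0.5, -1.1]
gripper_width: 0.0424
gripper_force: 0.0
```

```bash
python3 go.py .5355 .1588 .15 -153
```

```text
t 12.43 pos [0.447  0.0165 0.1568] rot [-179.6    0.2  -90. ] j [ 28.   3. -34.   0. -52. -28.] w 0.0424 F [-0.1 -0.5 -1.1]
SHIFT [-0.1423 -0.0885  0.0078] spin 1.1
```

Call:
drive_tool([
  {"x":-0.142,"y":-0.0885,"z":0.005,"spin":1.1,"fingers":0},
  {"x":-0.142,"y":-0.0885,"z":0.005,"spin":1.1,"fingers":0},
  {"x":-0.142,"y":-0.0885,"z":0.005,"spin":1.1,"fingers":0},
  {"x":-0.142,"y":-0.0885,"z":0.005,"spin":1.1,"fingers":0},
  {"x":-0.142,"y":-0.0885,"z":0.005,"spin":1.1,"fingers":0},
  {"x":-0.142,"y":-0.0885,"z":0.005,"spin":1.1,"fingers":0},
  {"x":-0.142,"y":-0.0885,"z":0.005,"spin":1.1,"fingers":0},
  {"x":-0.142,"y":-0.0885,"z":0.005,"spin":1.1,"fingers":0},
  {"x":-0.142,"y":-0.0885,"z":0.005,"spin":1.1,"fingers":0},
])

```text
time_s: 13.55
tcp_pos: [0.5332, 0.1575, 0.1479]
eef_rot: [-180.0, -0.0, -152.9]
contact_force: [0.4, -0.7, -0.4]
gripper_width: 0.044
gripper_force: 0.0
```

```bash
python3 go.py .5355 .1588 .03 -153; python3 - <<'E'
from plant import cams
import cv2,pickle
for n,(x,y) in(("top",(335,200)),("side",(270,240))):
    c=cams.capture(n); pickle.dump(c,open(f"pics/{n}3.pkl","wb"))
    globals()[n]=cv2.resize(c["pixels"][y-50:y+50,x-50:x+50,::-1],(400,400),interpolation=cv2.INTER_CUBIC)
cv2.imwrite("pics/v3.png",cv2.hconcat([top,side]))
E
```

```text
t 13.55 pos [0.5332 0.1575 0.1479] rot [-180.    -0.  -152.9] j [  37.   14.  -22.   -0.  -54. -100.] w 0.044 F [ 0.4 -0.7 -0.4]
SHIFT [-2.700e-03  1.000e-04  1.179e-01] spin 0.002
```

View pics/v3.png

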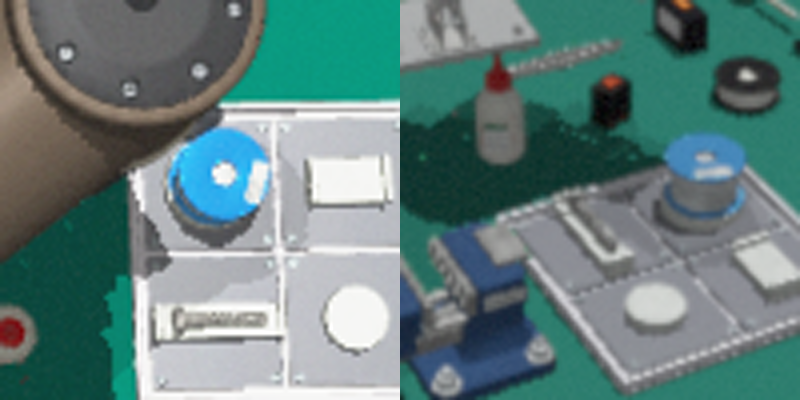

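The pictures show the bolt lying in its block seat with both ends inside the stops. The reel sits slightly off towards the upper right, so I measure that while picking the relay.

Call:
drive_tool([
  {"x":-0.0025,"y":0,"z":0.04,"spin":0,"fingers":0},
  {"x":-0.0025,"y":0,"z":0.08,"spin":0,"fingers":0},
  {"x":-0.0025,"y":0,"z":0.105,"spin":0,"fingers":0},
  {"x":-0.0025,"y":0,"z":0.118,"spin":0,"fingers":0},
  {"x":-0.0025,"y":0,"z":0.118,"spin":0,"fingers":0},
  {"x":-0.0025,"y":0,"z":0.118,"spin":0,"fingers":-1},
  {"x":-0.0025,"y":0,"z":0.118,"spin":0,"fingers":-1},
  {"x":-0.0025,"y":0,"z":0.118,"spin":0,"fingers":-1},
  {"x":-0.0025,"y":0,"z":0.118,"spin":0,"fingers":-1},
  {"x":-0.0025,"y":0,"z":0.118,"spin":0,"fingers":-1},
], newtons=12)

```text
time_s: 14.9
tcp_pos: [0.5359, 0.1591, 0.0309]
eef_rot: [180.0, 0.1, -153.0]
contact_force: [-1.8, 0.5, 6.8]
gripper_width: 0.0217
gripper_force: 12.0
```

```bash
python3 go.py .5375 -.0757 .15 -90; python3 - <<'E'
from m import *
t,s=load("top3"),load("side3")
a=blob(t,(324,176,356,216),lambda h,s,v:blue(h,s,v)&(v>150)); b=blob(s,(282,220,310,245),lambda h,s,v:blue(h,s,v))
# hub white spots
ha=blob(t,(335,188,346,200),white); hb=blob(s,(288,222,300,234),white)
print("top blue bb",a[0],a[1],plane(t,(a[1][0]+(a[1][2]-1)/2,a[1][1]+(a[1][3]-1)/2),.054)*1000)
print("side blue",b[0],b[1], tri(t,a[0],s,b[0])[0]*1000)
print("hub",ha[0],ha[1],hb[0],hb[1],plane(t,ha[0],.054)*1000,plane(s,hb[0],.054)*1000,tri(t,ha[0],s,hb[0])[0]*1000)
print("ref seat px at z=.054 centre", proj(t,(.5375,.0172,.054)),proj(s,(.5375,.0172,.054)))
b=blob(t,(318,222,358,240),lambda h,s,v:(v<190)); print("bolt",b[0],b[1],plane(t,b[0],.025)*1000)
E
```

```text
t 14.9 pos [0.5359 0.1591 0.0309] rot [ 1.80e+02  1.00e-01 -1.53e+02] j [  37.   23.  -28.    0.  -38. -100.] w 0.0217 F [-1.8  0.5  6.8]
SHIFT [ 0.105  -0.2099 -0.1192] spin -1.1Traceback (most recent call last):
  File "<stdin>", line 5, in <module>
  File "m.py", line 7, in blob
    i=1+np.argmax(st[1:,4]); pts=(np.argwhere(l==i)[:,::-1]+[x0,y0]).astype(np.float32)
        ~~~~~~~~~^^^^^^^^^^
    return _wrapfunc(a, 'argmax', axis=axis, out=out, **kwds)
    return bound(*args, **kwds)
ValueError: attempt to get argmax of an empty sequence
```

Call:
drive_tool([
  {"x":0,"y":0,"z":-0.06,"spin":0,"fingers":-1},
  {"x":0,"y":0,"z":-0.119,"spin":0,"fingers":-1},
  {"x":0.105,"y":-0.21,"z":-0.119,"spin":-1.1,"fingers":-1},
  {"x":0.105,"y":-0.21,"z":-0.119,"spin":-1.1,"fingers":-1},
  {"x":0.105,"y":-0.21,"z":-0.119,"spin":-1.1,"fingers":-1},
  {"x":0.105,"y":-0.21,"z":-0.119,"spin":-1.1,"fingers":-1},
  {"x":0.105,"y":-0.21,"z":-0.119,"spin":-1.1,"fingers":-1},
  {"x":0.105,"y":-0.21,"z":-0.119,"spin":-1.1,"fingers":-1},
  {"x":0.105,"y":-0.21,"z":-0.119,"spin":-1.1,"fingers":-1},
  {"x":0.105,"y":-0.21,"z":-0.119,"spin":-1.1,"fingers":-1},
])

```text
time_s: 16.15
tcp_pos: [0.5371, -0.0759, 0.1491]
eef_rot: [-180.0, 0.0, -90.2]
contact_force: [-0.8, 0.6, -0.8]
gripper_width: 0.022
gripper_force: 12.0
```

```bash
python3 go.py .5375 -.0757 .0485 -90; python3 - <<'E'
from m import *
t,s=load("top3"),load("side3")
lb=lambda h,s,v:(h>92)&(h<115)&(s>90)
a=blob(t,(324,176,356,216),lambda h,s,v:lb(h,s,v)&(v>150)); b=blob(s,(282,215,310,245),lb)
mid=lambda q:(q[1][0]+(q[1][2]-1)/2,q[1][1]+(q[1][3]-1)/2)
print("top",a[0],a[1],plane(t,mid(a),.054)*1000,"side",b[0],b[1],plane(s,mid(b),.054)*1000,tri(t,mid(a),s,mid(b))[0]*1000)
print("ref px z=.054", proj(t,(.5375,.0172,.054)),proj(s,(.5375,.0172,.054)))
b=blob(t,(318,222,358,240),lambda h,s,v:(v<190)); print("bolt",b[0],b[1],plane(t,b[0],.025)*1000)
E
```

```text
t 16.15 pos [ 0.5371 -0.0759  0.1491] rot [-180.     0.   -90.2] j [ 13.  13. -24.  -0. -53. -13.] w 0.022 F [-0.8  0.6 -0.8]
SHIFT [-0.0002 -0.0004  0.1006] spin -0.003
top [338.8 192.6] [327 182  25  23 351] [537.8  20.2  54. ] side [295.5 227.8] [286 223  21  12 161] [539.5  18.1  54. ] [539.   19.4  53. ]
ref px z=.054 (np.float64(340.1376424927149), np.float64(193.09570060498157)) (np.float64(295.55757075323436), np.float64(228.83657322427095))
bolt [334.9 229.3] [322 222  34  16 221] [445.7  29.   25. ]
```

The reel is within 3 mm of its seat centre and the bolt within about 3 mm of its own. I lower the relay.

Call:
drive_tool([
  {"x":0,"y":0,"z":0.05,"spin":0,"fingers":-1},
  {"x":0,"y":0,"z":0.08,"spin":0,"fingers":-1},
  {"x":0,"y":0,"z":0.092,"spin":0,"fingers":-1},
  {"x":0,"y":0,"z":0.098,"spin":0,"fingers":-1},
  {"x":0,"y":0,"z":0.1,"spin":0,"fingers":-1},
  {"x":0,"y":0,"z":0.1,"spin":0,"fingers":-1},
  {"x":0,"y":0,"z":0.1,"spin":0,"fingers":-1},
])

```text
time_s: 17.02
tcp_pos: [0.5376, -0.0759, 0.0498]
eef_rot: [-179.9, 0.0, -90.0]
contact_force: [0.2, -0.3, -1.5]
gripper_width: 0.0218
gripper_force: 12.0
```

Call:
drive_tool([
  {"x":0,"y":0,"z":0.0015,"spin":0,"fingers":-1},
  {"x":0,"y":0,"z":0.0015,"spin":0,"fingers":-1},
  {"x":0,"y":0,"z":0.0015,"spin":0,"fingers":-0.3},
  {"x":0,"y":0,"z":0.0015,"spin":0,"fingers":0},
  {"x":0,"y":0,"z":0.0015,"spin":0,"fingers":0},
  {"x":0,"y":0,"z":0.0015,"spin":0,"fingers":0},
  {"x":0,"y":0,"z":-0.03,"spin":0,"fingers":0},
  {"x":0,"y":0,"z":-0.09,"spin":0,"fingers":0},
  {"x":0,"y":0,"z":-0.14,"spin":0,"fingers":0},
  {"x":0,"y":0,"z":-0.14,"spin":0,"fingers":0},
])

```text
time_s: 18.27
tcp_pos: [0.5396, -0.0758, 0.1935]
eef_rot: [-179.5, 0.1, -90.0]
contact_force: [0.5, 0.3, -0.7]
gripper_width: 0.0442
gripper_force: 0.0
```

```bash
python3 go.py .436 .16 .19 -10
```

```text
t 18.27 pos [ 0.5396 -0.0758  0.1935] rot [-1.795e+02  1.000e-01 -9.000e+01] j [ 13.  10. -20.   0. -59. -13.] w 0.0442 F [ 0.5  0.3 -0.7]
SHIFT [-0.2359  0.1035  0.0029] spin -1.396
```

Call:
drive_tool([
  {"x":-0.236,"y":0.1035,"z":0,"spin":0,"fingers":0.5},
  {"x":-0.236,"y":0.1035,"z":0,"spin":0,"fingers":0.5},
  {"x":-0.236,"y":0.1035,"z":0,"spin":0,"fingers":0.5},
  {"x":-0.236,"y":0.1035,"z":0,"spin":0,"fingers":0.5},
  {"x":-0.236,"y":0.1035,"z":0,"spin":0,"fingers":0.5},
  {"x":-0.236,"y":0.1035,"z":0,"spin":0,"fingers":0.5},
  {"x":-0.236,"y":0.1035,"z":0,"spin":0,"fingers":0.5},
  {"x":-0.236,"y":0.1035,"z":0,"spin":0,"fingers":0.5},
])

```text
time_s: 19.27
tcp_pos: [0.434, 0.1588, 0.1888]
eef_rot: [180.0, -0.0, -90.1]
contact_force: [-0.3, 0.1, -0.1]
gripper_width: 0.0655
gripper_force: 0.0
```

```bash
python3 go.py .436 .16 .055 -90; python3 - <<'E'
from plant import cams
import cv2,pickle
for n,(x,y) in(("top",(335,200)),("side",(270,240))):
    c=cams.capture(n); pickle.dump(c,open(f"pics/{n}4.pkl","wb"))
    globals()[n]=cv2.resize(c["pixels"][y-50:y+50,x-50:x+50,::-1],(400,400),interpolation=cv2.INTER_CUBIC)
cv2.imwrite("pics/v4.png",cv2.hconcat([top,side]))
E
```

```text
t 19.27 pos [0.434  0.1588 0.1888] rot [180.   -0.  -90.1] j [ 45.   3. -30.  -0. -57. -45.] w 0.0655 F [-0.3  0.1 -0.1]
SHIFT [-0.0013 -0.002   0.1338] spin -0.002
```

View pics/v4.png

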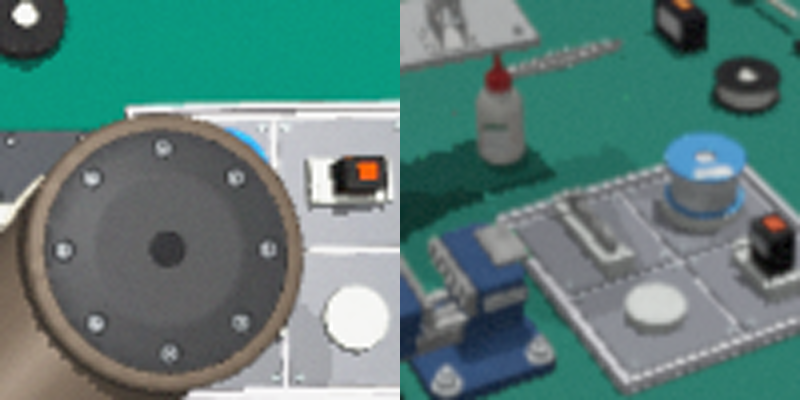

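Side view: the relay stands upright in its seat, and the bottle at (245,212) is clear below the open jaws. I descend on the bottle.

Call:
drive_tool([
  {"x":-0.001,"y":-0.002,"z":0.04,"spin":0,"fingers":0.5},
  {"x":-0.001,"y":-0.002,"z":0.08,"spin":0,"fingers":0.5},
  {"x":-0.001,"y":-0.002,"z":0.115,"spin":0,"fingers":0.5},
  {"x":-0.001,"y":-0.002,"z":0.133,"spin":0,"fingers":0.5},
  {"x":-0.001,"y":-0.002,"z":0.133,"spin":0,"fingers":0.5},
  {"x":-0.001,"y":-0.002,"z":0.133,"spin":0,"fingers":-1},
  {"x":-0.001,"y":-0.002,"z":0.133,"spin":0,"fingers":-1},
  {"x":-0.001,"y":-0.002,"z":0.133,"spin":0,"fingers":-1},
  {"x":-0.001,"y":-0.002,"z":0.133,"spin":0,"fingers":-1},
  {"x":-0.001,"y":-0.002,"z":0.133,"spin":0,"fingers":-1},
], newtons=15)

```text
time_s: 20.62
tcp_pos: [0.436, 0.1612, 0.0566]
eef_rot: [-180.0, 0.0, -90.0]
contact_force: [-0.6, 0.5, 5.1]
gripper_width: 0.0361
gripper_force: 15.0
```

```bash
python3 go.py .446 -.0758 .19 -90
```

```text
t 20.62 pos [0.436  0.1612 0.0566] rot [-180.    0.  -90.] j [ 45.  14. -39.   0. -37. -45.] w 0.0361 F [-0.6  0.5  5.1]
SHIFT [ 0.237  -0.01   -0.1336] spin 0.0
```

Call:
drive_tool([
  {"x":0,"y":0,"z":-0.06,"spin":0,"fingers":-1},
  {"x":0,"y":0,"z":-0.12,"spin":0,"fingers":-1},
  {"x":0.06,"y":-0.005,"z":-0.134,"spin":0,"fingers":-1},
  {"x":0.12,"y":-0.01,"z":-0.134,"spin":0,"fingers":-1},
  {"x":0.17,"y":-0.01,"z":-0.134,"spin":0,"fingers":-1},
  {"x":0.21,"y":-0.01,"z":-0.134,"spin":0,"fingers":-1},
  {"x":0.236,"y":-0.01,"z":-0.134,"spin":0,"fingers":-1},
  {"x":0.236,"y":-0.01,"z":-0.134,"spin":0,"fingers":-1},
  {"x":0.236,"y":-0.01,"z":-0.134,"spin":0,"fingers":-1},
  {"x":0.236,"y":-0.01,"z":-0.134,"spin":0,"fingers":-1},
])

```text
time_s: 21.88
tcp_pos: [0.4457, -0.0744, 0.19]
eef_rot: [180.0, 0.0, -89.9]
contact_force: [0.2, -0.6, -0.4]
gripper_width: 0.036
gripper_force: 15.0
```

```bash
python3 go.py .446 -.075 .0745 -90; python3 - <<'E'
from plant import cams
import cv2,pickle
for n,(x,y) in(("top",(335,200)),("side",(275,235))):
    c=cams.capture(n); pickle.dump(c,open(f"pics/{n}5.pkl","wb"))
    globals()[n]=cv2.resize(c["pixels"][y-50:y+50,x-50:x+50,::-1],(400,400),interpolation=cv2.INTER_CUBIC)
cv2.imwrite("pics/v5.png",cv2.hconcat([top,side]))
E
```

```text
t 21.88 pos [ 0.4457 -0.0744  0.19  ] rot [180.    0.  -89.9] j [ 16.   2. -31.  -0. -57. -16.] w 0.036 F [ 0.2 -0.6 -0.4]
SHIFT [ 0.0006 -0.0003  0.1155] spin 0.001
```

View pics/v5.png

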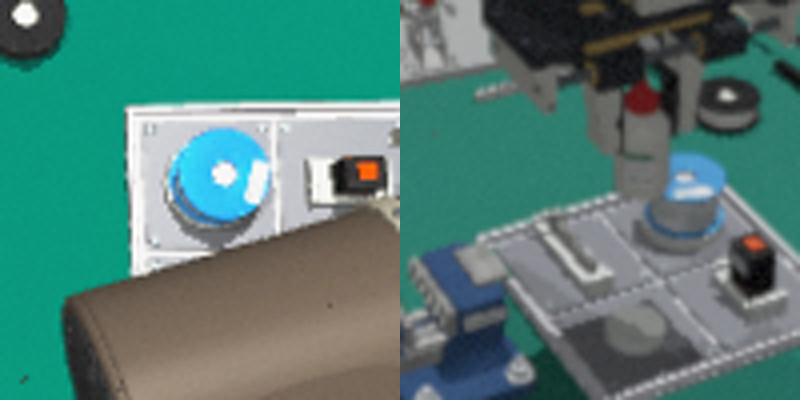

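The bottle hangs upright in the jaws above its seat. I lower it.

Call:
drive_tool([
  {"x":0.0005,"y":0,"z":0.05,"spin":0,"fingers":-1},
  {"x":0.0005,"y":0,"z":0.085,"spin":0,"fingers":-1},
  {"x":0.0005,"y":0,"z":0.105,"spin":0,"fingers":-1},
  {"x":0.0005,"y":0,"z":0.112,"spin":0,"fingers":-1},
  {"x":0.0005,"y":0,"z":0.115,"spin":0,"fingers":-1},
  {"x":0.0005,"y":0,"z":0.115,"spin":0,"fingers":-1},
  {"x":0.0005,"y":0,"z":0.115,"spin":0,"fingers":-1},
])

```text
time_s: 22.85
tcp_pos: [0.4462, -0.0754, 0.0758]
eef_rot: [-179.9, 0.0, -90.0]
contact_force: [0.2, -0.7, -0.9]
gripper_width: 0.0358
gripper_force: 15.0
```

Call:
drive_tool([
  {"x":0,"y":0,"z":0.0015,"spin":0,"fingers":-1},
  {"x":0,"y":0,"z":0.0015,"spin":0,"fingers":-1},
  {"x":0,"y":0,"z":0.0015,"spin":0,"fingers":0.1},
  {"x":0,"y":0,"z":0.0015,"spin":0,"fingers":0.4},
  {"x":0,"y":0,"z":0.0015,"spin":0,"fingers":0.4},
  {"x":0,"y":0,"z":0.0015,"spin":0,"fingers":0.4},
  {"x":0,"y":0,"z":-0.02,"spin":0,"fingers":0.4},
  {"x":0,"y":0,"z":-0.06,"spin":0,"fingers":0.4},
  {"x":0,"y":0,"z":-0.11,"spin":0,"fingers":0.4},
  {"x":0,"y":0,"z":-0.14,"spin":0,"fingers":0.4},
])

```text
time_s: 24.1
tcp_pos: [0.4462, -0.0755, 0.2175]
eef_rot: [-179.8, 0.0, -90.0]
contact_force: [0.5, 0.2, 0.1]
gripper_width: 0.0611
gripper_force: 0.0
```

Call:
drive_tool([
  {"x":-0.35,"y":0,"z":0,"spin":0,"fingers":0.4},
  {"x":-0.35,"y":0,"z":0,"spin":0,"fingers":0.4},
  {"x":-0.35,"y":0,"z":0,"spin":0,"fingers":0.4},
  {"x":-0.35,"y":0,"z":0,"spin":0,"fingers":0.4},
  {"x":-0.35,"y":0,"z":0,"spin":0,"fingers":0.4},
  {"x":-0.35,"y":0,"z":0,"spin":0,"fingers":0.4},
  {"x":-0.35,"y":0,"z":0,"spin":0,"fingers":0.4},
  {"x":-0.35,"y":0,"z":0,"spin":0,"fingers":0.4},
])

```text
time_s: 25.1
tcp_pos: [0.4453, 0.2742, 0.2147]
eef_rot: [180.0, -0.0, -90.0]
contact_force: [-0.0, -0.3, 0.1]
gripper_width: 0.0611
gripper_force: 0.0
```

```bash
python3 - <<'E'
from plant import cams,sensors
import pickle
for n in("top","side"):
    c=cams.capture(n); pickle.dump(c,open(f"pics/{n}6.pkl","wb"))
from m import *
t,s=load("top6"),load("side6"); t0,s0=load("top0"),load("side0")
T=cv2.resize(t["pixels"][150:250,300:400,::-1],(400,400),interpolation=cv2.INTER_CUBIC);S=cv2.resize(s["pixels"][185:285,230:330,::-1],(400,400),interpolation=cv2.INTER_CUBIC)
cv2.imwrite("pics/v6.png",np.hstack([T,S]))
a=blob(t,(355,180,395,205),orange);b=blob(s,(300,225,330,255),orange);print("relay tab",tri(t,a[0],s,b[0])[0]*1000,plane(t,a[0],.057)*1000)
a=blob(t,(355,205,395,245),red);b=blob(s,(270,225,300,265),red);print("cap",tri(t,a[0],s,b[0])[0]*1000,plane(t,a[0],.091)*1000)
print("thin",[blob(x,r,fg)[0] for x,r in((t,(278,140,304,168)),(s,(296,202,320,220)))])
print("wide",[blob(x,r,orange)[0] for x,r in((t0,(240,145,266,166)),(t,(240,145,266,166)),(s0,(282,186,298,206)),(s,(282,186,298,206)))])
E
```

```text
relay tab [538.5 -77.3  57.5] [539.  -77.6  57. ]
cap [446.3 -77.1  89.4] [446.  -76.6  91. ]
thin [array([290.5, 153.8]), array([306.3, 210.8])]
wide [array([252.5, 153.3]), array([252.5, 153.3]), array([290.2, 190.1]), array([290.2, 190.1])]
```

View pics/v6.png

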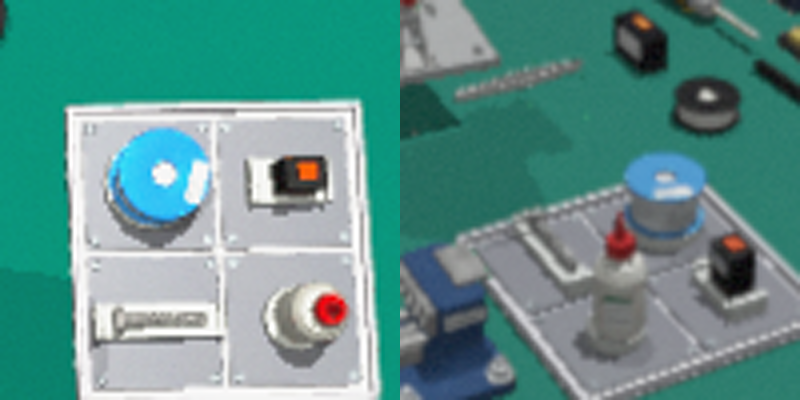

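The top view shows all four parts seated and upright. The tab and cap triangulate within 2 mm of the seat centres, and the thin reel and wide relay have not moved. I hand the job in.

```bash
python3 -c "
from plant import r
print(r.close_job())"
```

```text
the job is handed in; nothing more can be done
None
```

I handed the job in at about 25 s: reel, bottle, relay and bolt measured within about 3 mm of their seat centres in the last pictures and both look-alikes had not moved; `close_job` returned no verdict.

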